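# Extend the bottle brush for the tall vase and hold it ready

### The job

The bottle brush stands head down in its holder, pushed together and too short for the tall vase. Squeeze the button in its wooden grip and, keeping it squeezed, pull the grip up past the first catch hole to the second and last stop, then let the button spring out there so that the telescope locks. Now take the grip by the two plain sides beside the button, lift the brush well clear above the holder's rim and finish still holding it there, upright and motionless; leave the vase, the soap bottle and the green mug where they stand.

Things in the scene. Friction and masses are not known exactly. Their poses are not given: they have to be found in the camera images.
- brush: Extendable bottle brush, 0.43 kg, loose, head down in the holder. Origin: centre of the head's underside; z runs up the brush, the button faces its own -x. Ribbed silicone head 40 mm across to z = 52 mm; steel tube 21 mm across with two catch holes in front, collar ending at 114 mm; above it a square wooden grip, fixed to the inner tube. Only its weight (3 N without the grip) keeps it down.
- telescope (a joint): How far the grip is pulled out of the tube, m: 0 pushed together and locked, 0.035 first stop, 0.070 second and last stop (travel ends at 0.0712). With the button in it slides with 1.5 N of friction and stays where left. Pulling with the button out, or past the last stop, lifts the whole brush.
- grip_centre (a point): Point on the axis of the wooden grip (30 x 30 mm, 62 mm tall) at button height: 26 mm below the grip's top, 36 mm above its underside, 152 mm above the brush's origin while pushed together; rises with the grip. Axes as the brush: button in the -x side, plain sides +y and -y.
- button_face (a point): Centre of the face of the round steel button (16 mm across) in the grip's -x side, 21 mm from the grip's axis, so 6 mm proud of the wood. It faces the robot, give or take 50 degrees.
- release (a joint): How far the button is pressed, m: 0 out, 0.006 flush with the wood. Needs 2.5 N to start, 5.5 N fully; from 0.0045 the catch is clear. A squeeze of 20 N across the button and the grip's back holds it in. Let go, it springs out fully only within about 1.5 mm of a stop; elsewhere the catch rubs and drops into the next hole reached.
- holder: White ceramic drip holder, fixed: round foot 90 mm across, cup 57 mm across outside, about 47 mm inside, rim 55 mm above the worktop. Origin: centre of its underside. The brush stands on its inner floor, 10 mm up.
- tall_vase: Bystander, loose: yellow fluted vase, 57 mm across, 140 mm tall, to one side of the holder. Origin: centre of its underside.
- soap_bottle: Bystander, loose: bottle of washing-up liquid, 52 x 86 mm, 219 mm tall, on the other side of the holder. Origin: centre of its underside.
- green_mug: Bystander, loose: green and white mug 86 mm across, 100 mm tall, farther left. Origin: on its underside.

How it is judged:
By the outcome, as a careful person would: the job done as asked, in the order asked, and still so for the second after the job is handed in, while the arm keeps its last pose, push and grip.
It also fails if it takes over 48 s, if anything falls off the work surface, if the arm or the gripper's body presses on something with over 40 N, if the wrist force passes 120 N, or if a joint passes its speed limit or range.

### The arm

A 6-joint arm with a two-finger parallel gripper is mounted at the origin on a cart in front of the work surface, level with it; the furniture and walls round the work are solid. World frame = base frame: x ahead of the robot, y to its left, z up, the work surface at z = 0. Lengths are in m, angles in rad, forces in N, time in s.
With the tool pointing down it reaches from about 0.35 to 0.975 m from the base axis. Payload 4.9 kg.
Tool frame: the origin (TCP) lies at the very end of the fingers, on their centre line; the grasp point (between the pads) lies 19 mm behind it (ctrl.grasp_offset is the distance from the TCP to the grasp point, in m); z points along the fingers, y is the line along which they close (so a half turn about z gives the same grasp; the last joint's range is limited). The gripper opens to 85 mm and grips with 20 to 120 N. Pads are 22 mm wide; open, the fingers measure 114 mm over their backs; the gripper's body (76 mm by 85 mm) begins 54 mm behind the grasp point. The pads swing forward as they close: fully open they stand 13 mm farther back than shut.
Start: joints at [-1.373, 0.053, 1.613, -0, 1.476, -0.119], TCP at [0.195, -0.594, 0.231] pointing down, gripper open.
Joint ranges: [-3.01, 3.01], [-1.01, 2.22], [0.06, 2.58], [-1.02, 4.17], [0.09, 2.62], [-3.14, 3.14]. Speed limits (rad/s): [2.57, 2.57, 3.14, 3.14, 3.14, 3.14].

### API

Orientations are given as a rotation vector (axis times angle).
In Python, from station import ctrl, optics gives the robot as it stands.
- The arm moves only by the shell command python3 -m handwheel 'ROWS' [OPENING] [FORCE]. ROWS is JSON, a list of rows, each an object of numbers: "tx", "ty", "tz": the shift along the tool's x, y, z in mm; "roll": the turn about the tool's z in rad. A call has 1 to 12 rows; each row shifts and turns the commanded pose from where the row before left it, along the tool's axes as they then stand; what a row does not reach is not made up. A row lasts 1/12 s, in which the tool goes at most 41.7 mm and 7.16 degrees, less where a joint would pass 70% of its speed; a pose out of reach is approached as far as the arm can. A call with a gripper value outside its range is refused whole. OPENING is the finger opening in mm, from 0 to 85.4, set as the call begins (- or left out, the last holds). The fingers move at their own pace and stop on an object; FORCE is the grip in N (left out, the last holds). Time passes only in rows, so rows that do not move let the fingers close. It gives the time, the measured TCP pose, the force, the opening and the grip force at its end, in the units of the state.
- ctrl.get_obs(): the state, without advancing time (a new reading comes with each control period).
- optics.get_image(name): name is "scene" or "side" or "wrist"; returns (picture, depth): 400x640x3 uint8, red, green, blue; 400x640 float32, m along the optical axis (not along the pixel's ray), 0 where there is no reading.
- optics.camera_params(name): a dict with "mtx" (3x3 intrinsics, pixels), "extrinsics" (4x4, takes a point from camera to world coordinates); the wrist camera has in their place "tool_from_camera" (4x4, takes a point from camera to tool coordinates, whose origin is the TCP and whose axes are the flange's). Camera axes: x right, y down, z forward; pixel columns grow to the right and rows downward; lengths in m; the calibration is good to about 2 mm. A picture is of the moment at which its call begins: read the wrist's pose just before it. camera_params takes no time and is no camera call.
- ctrl.finish_job(): hands the job in; it is judged then, once.
The state is a dict: "t": time; "q": joint angles; "dq": joint speeds; "effort": joint torques, N m; "tool_pos": TCP position; "tool_rot": TCP orientation; "contact_force": force on the tool from outside, world axes, zero at the start; "wrist_torque": the same for the moment, N m; "opening": finger opening in m; "grip_force": force on a finger pad.
Only numpy, scipy, OpenCV 4.12 (cv2) and the standard library are available. Lean on these libraries where they do the work, as an engineer would, in place of code of your own. Each camera call takes 0.05 s, during which the arm holds its last target. There are 200 camera calls.

## Working session

There is one attempt and no reset: what is moved stays moved. The work goes in short steps, Python scripts to look and compute and a shell command to move; the robot and the scene stay as the last step left them, time stands still between calls to the robot, and variables do not carry over. Pictures are saved under pics/ and viewed, at most 10 in all, crops included, and the job is handed in when it is done.

```bash
ls; mkdir -p pics; python3 - <<'E'
from station import ctrl, optics
import cv2,numpy as np
print(ctrl.get_obs(), ctrl.grasp_offset)
for n in ("scene","side"):
    p,d=optics.get_image(n); cv2.imwrite(f"pics/{n}0.png",p[:,:,::-1]); np.save(f"pics/{n}0.npy",d)
    c=optics.camera_params(n); print(n,c["mtx"].tolist(),np.round(c["extrinsics"],4).tolist())
print(optics.camera_params("wrist"))
E
```

```text
pics
{'t': 0.0, 'q': array([-1.37298921e+00,  5.33796050e-02,  1.61426679e+00, -1.54044606e-05,
        1.47599147e+00, -1.18967300e-01]), 'dq': array([ 0.00030226,  0.00029232,  0.00027472, -0.00011166,  0.00074957,
        0.00023548]), 'effort': array([ 1.00858142e-03, -3.93676937e+01, -3.70179069e+01,  2.69324727e-05,
        7.06518869e-03, -4.88907645e-06]), 'tool_pos': array([ 0.19458448, -0.59329604,  0.23006516]), 'tool_rot': array([-3.10025136e+00, -4.95190290e-01,  1.50577536e-04]), 'contact_force': array([-0.16533487,  1.03421988,  0.65337846]), 'wrist_torque': array([-0.03739739,  0.00512663,  0.00221672]), 'grip_force': 0.0, 'opening': 0.0855638492473527} 0.0187
scene [[453.16616712053394, 0.0, 320.02502861321875], [0.0, 453.16616712053394, 191.0918240222797], [0.0, 0.0, 1.0]] [[-0.5805, -0.544, 0.6058, -0.2124], [-0.814, 0.4054, -0.416, 0.5592], [-0.0193, -0.7346, -0.6782, 0.9294], [0.0, 0.0, 0.0, 1.0]]
side [[450.685346587151, 0.0, 316.7112642838146], [0.0, 450.685346587151, 193.07256065136792], [0.0, 0.0, 1.0]] [[0.9939, -0.0753, 0.0805, 0.3991], [-0.1093, -0.5748, 0.8109, -1.0872], [-0.0148, -0.8148, -0.5796, 0.9304], [0.0, 0.0, 0.0, 1.0]]
{'mtx': array([[356.06278033,   0.        , 319.72518313],
       [  0.        , 356.06278033, 196.83722434],
       [  0.        ,   0.        ,   1.        ]]), 'tool_from_camera': array([[ 1.08195657e-03, -9.55557680e-01, -2.94802221e-01,
         7.45981870e-02],
       [ 9.99999209e-01,  1.22272445e-03, -2.93172921e-04,
         8.52155434e-04],
       [ 6.40605520e-04, -2.94801670e-01,  9.55558248e-01,
        -1.41816642e-01],
       [ 0.00000000e+00,  0.00000000e+00,  0.00000000e+00,
         1.00000000e+00]])}
```

View pics/scene0.png

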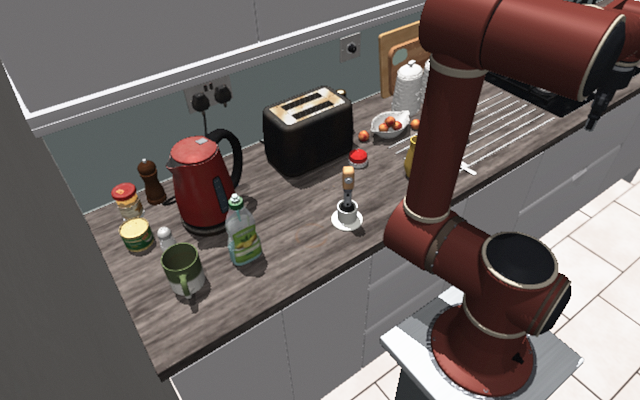

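View pics/side0.png

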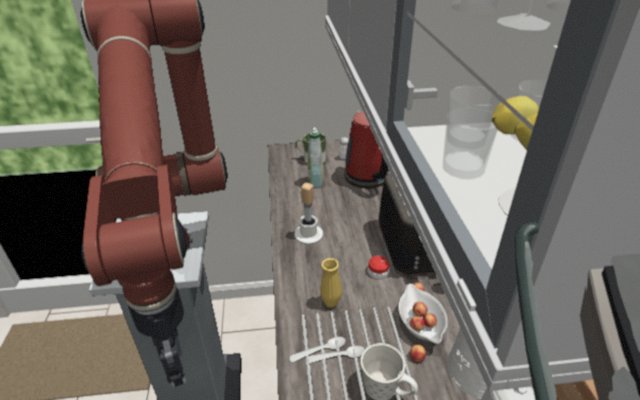

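The scene picture shows the brush grip at about (348,180) and the holder at (347,218). The soap bottle is at (243,235) and the vase at (413,160). In the side view the grip is at (308,195), the vase at (331,285) and the soap at (316,160). I'll enlarge next and deproject depth.

```bash
cat > h.py <<'E'
import numpy as np, cv2
from station import ctrl, optics
from scipy.spatial.transform import Rotation as R
def cloud(n,d,T=None):
    c=optics.camera_params(n); K=c["mtx"]; E=c["extrinsics"] if T is None else T
    v,u=np.mgrid[0:400,0:640]
    P=np.stack([(u-K[0,2])/K[0,0]*d,(v-K[1,2])/K[1,1]*d,d],-1)
    return P@E[:3,:3].T+E[:3,3]
def proj(n,p,T=None):
    c=optics.camera_params(n); E=c["extrinsics"] if T is None else T
    q=E[:3,:3].T@(np.asarray(p)-E[:3,3]); r=c["mtx"]@q; return r[:2]/r[2]
def tool(o): 
    T=np.eye(4); T[:3,:3]=R.from_rotvec(o["tool_rot"]).as_matrix(); T[:3,3]=o["tool_pos"]; return T
E
python3 - <<'E'
from h import *
a=cv2.imread("pics/scene0.png")[155:235,315:385]; b=cv2.imread("pics/side0.png")[170:250,275:345]
cv2.imwrite("pics/crop0.png",np.hstack([cv2.resize(i,None,fx=5.5,fy=5.5,interpolation=cv2.INTER_CUBIC) for i in (a,b)]))
for n,box in (("scene",(330,365,160,230)),("side",(290,325,178,245))):
    d=np.load(f"pics/{n}0.npy"); P=cloud(n,d)
    u0,u1,v0,v1=box; Q=P[v0:v1,u0:u1].reshape(-1,3); 
    for z0,z1 in ((.03,.055),(.13,.145),(.145,.16),(.16,.175),(.175,.183),(.183,.2)):
        m=Q[(Q[:,2]>z0)&(Q[:,2]<z1)&(abs(Q[:,0]-np.median(Q[:,0]))<.12)]
        print(n,z0,len(m),np.round(m.mean(0),4),np.round(m.min(0),3),np.round(m.max(0),3))
for n,box in (("side",(318,342,258,305)),("side",(308,324,128,186)),("scene",(228,262,200,264)),("scene",(405,418,135,175))):
    P=cloud(n,np.load(f"pics/{n}0.npy")); u0,u1,v0,v1=box; Q=P[v0:v1,u0:u1].reshape(-1,3);Q=Q[(Q[:,2]>.03)]
    print(n,box,np.round(np.percentile(Q,[2,50,98],axis=0),3).tolist())
E
```

```text
scene 0.03 243 [0.4661 0.004  0.0463] [ 0.447 -0.03   0.03 ] [0.503 0.026 0.055]
scene 0.13 45 [0.4647 0.0048 0.1376] [ 0.457 -0.012  0.13 ] [0.477 0.015 0.145]
scene 0.145 47 [0.4644 0.0052 0.1522] [ 0.455 -0.011  0.145] [0.477 0.017 0.16 ]
scene 0.16 60 [0.4639 0.0055 0.1679] [ 0.455 -0.01   0.16 ] [0.477 0.015 0.175]
scene 0.175 39 [0.4683 0.0036 0.1796] [ 0.458 -0.02   0.175] [0.488 0.017 0.183]
scene 0.183 67 [ 0.4737 -0.0016  0.1854] [ 0.456 -0.019  0.183] [0.491 0.011 0.189]
side 0.03 220 [0.4863 0.035  0.0441] [ 0.449 -0.037  0.031] [0.553 0.269 0.055]
side 0.13 43 [ 0.4753 -0.0166  0.1379] [ 0.459 -0.023  0.13 ] [ 0.492 -0.007  0.144]
side 0.145 52 [ 0.4754 -0.0157  0.1524] [ 0.458 -0.027  0.145] [0.493 0.005 0.159]
side 0.16 56 [ 0.4744 -0.0156  0.1677] [ 0.458 -0.026  0.16 ] [0.493 0.002 0.175]
side 0.175 29 [ 0.4761 -0.0135  0.1798] [ 0.46  -0.023  0.176] [0.493 0.017 0.183]
side 0.183 51 [ 0.4766 -0.0093  0.1864] [ 0.461 -0.024  0.183] [0.49  0.011 0.191]
side (318, 342, 258, 305) [[0.484, -0.315, 0.034], [0.506, -0.303, 0.092], [0.532, -0.268, 0.139]]
side (308, 324, 128, 186) [[0.504, 0.244, 0.034], [0.531, 0.265, 0.102], [0.589, 0.601, 0.213]]
scene (228, 262, 200, 264) [[0.501, 0.259, 0.034], [0.509, 0.298, 0.116], [0.538, 0.33, 0.203]]
scene (405, 418, 135, 175) [[0.195, -0.292, 0.037], [0.499, -0.26, 0.129], [0.524, 0.071, 0.458]]
```

View pics/crop0.png

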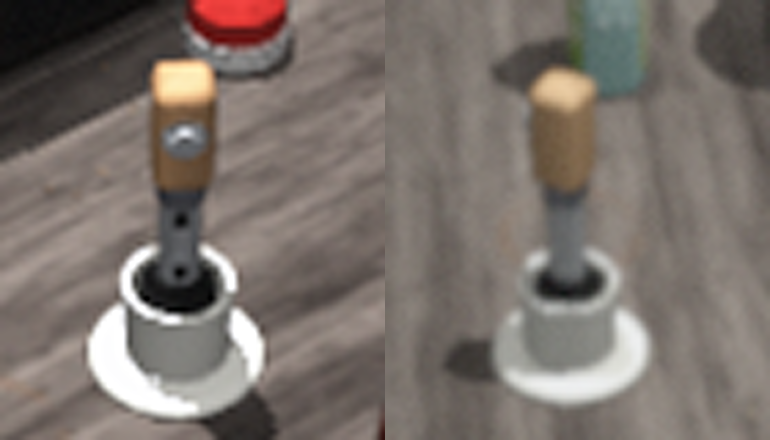

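The left crop shows the button at about (182,138), facing the scene camera. Both catch holes are visible below it. The right crop shows the grip's plain side. I'll fit the grip's square from both clouds.

```bash
python3 - <<'E'
from h import *
from scipy.optimize import least_squares
Q=[]
for n,box in (("scene",(330,365,160,205)),("side",(296,322,178,215))):
    P=cloud(n,np.load(f"pics/{n}0.npy")); u0,u1,v0,v1=box; q=P[v0:v1,u0:u1].reshape(-1,3)
    q=q[(q[:,2]>.128)&(q[:,2]<.183)&(np.hypot(q[:,0]-.476,q[:,1]+.004)<.03)]; Q.append(q)
    # button points excluded by robust loss
S,D=Q; 
def res(p):
    c=p[:2]; a=p[2]; n=np.array([np.cos(a),np.sin(a)]); m=np.array([-n[1],n[0]])  # n: button outward
    def f(q):
        l=np.stack([(q[:,:2]-c)@n,(q[:,:2]-c)@m],1); return (np.abs(l)-.015).max(1)
    return np.r_[f(S),f(D)]
for a in (130,142,155):
    r=least_squares(res,[.476,-.004,np.radians(a)],loss="soft_l1",f_scale=.001); print(r.x[:2],np.degrees(r.x[2]),r.cost)
c=r.x[:2];n=np.array([np.cos(r.x[2]),np.sin(r.x[2])])
# button by pixel: full-image (348.2,180.2) 
print(proj("scene",[*(c+.021*n),.162]),proj("scene",[*c,.188]),proj("side",[*c,.188]))
E
```

```text
[ 0.47637001 -0.00360076] 146.91200610862037 0.00039604741276133044
[ 0.47637001 -0.00360076] 146.91200610681526 0.0003960474127613306
[ 0.47637001 -0.00360076] 146.9120716418999 0.00039604741276014736
[349.00195689 181.32369105] [348.51415804 168.22236441] [306.21447092 184.91500559]
```

```bash
python3 -m handwheel '[{"tz":-30},{"tz":-40},{"tx":17,"ty":-18},{"tx":17,"ty":-18},{"tx":17,"ty":-18},{"tx":17,"ty":-18},{"tx":17,"ty":-18},{"tx":17,"ty":-18},{"tx":17,"ty":-18},{"tx":17,"ty":-18},{"tx":17,"ty":-18},{"tx":17,"ty":-18}]' 85; python3 -m handwheel '[{"tx":17,"ty":-18},{"tx":17,"ty":-18},{"tx":17,"ty":-18},{"tx":17,"ty":-18},{"tx":17,"ty":-18},{"tx":17,"ty":-18},{"tx":17,"ty":-18},{"tx":17,"ty":-18},{"tx":17,"ty":-18},{"tx":17,"ty":-18},{"tx":17,"ty":-18},{"tx":17,"ty":-18}]'
```

```text
$[0]: bad value
$[0]: bad value
```

```bash
python3 -m handwheel '[{"tx":0,"ty":0,"tz":-30,"roll":0},{"tx":0,"ty":0,"tz":-40,"roll":0}]' 85
```

```text
t: 0.27
tool_pos: [0.1942, -0.5912, 0.2956]
tool_rot: [-3.091, -0.494, 0.001]
contact_force: [-0.3, -0.3, -0.5]
opening: 0.0851
grip_force: 0.0
```

```bash
python3 -m handwheel '[{"tx":18,"ty":-19,"tz":0,"roll":0},{"tx":18,"ty":-19,"tz":0,"roll":0},{"tx":18,"ty":-19,"tz":0,"roll":0},{"tx":18,"ty":-19,"tz":0,"roll":0},{"tx":18,"ty":-19,"tz":0,"roll":0},{"tx":18,"ty":-19,"tz":0,"roll":0},{"tx":18,"ty":-19,"tz":0,"roll":0},{"tx":18,"ty":-19,"tz":0,"roll":0},{"tx":18,"ty":-19,"tz":0,"roll":0},{"tx":18,"ty":-19,"tz":0,"roll":0},{"tx":18,"ty":-19,"tz":0,"roll":0},{"tx":18,"ty":-19,"tz":0,"roll":0}]' 85; python3 -m handwheel '[{"tx":18,"ty":-19,"tz":0,"roll":0},{"tx":18,"ty":-19,"tz":0,"roll":0},{"tx":18,"ty":-19,"tz":0,"roll":0},{"tx":18,"ty":-19,"tz":0,"roll":0},{"tx":18,"ty":-19,"tz":0,"roll":0},{"tx":18,"ty":-19,"tz":0,"roll":0},{"tx":18,"ty":-19,"tz":0,"roll":0},{"tx":18,"ty":-19,"tz":0,"roll":0},{"tx":18,"ty":-19,"tz":0,"roll":0}]'; python3 -m handwheel '[{"tx":0,"ty":0,"tz":0,"roll":-0.113},{"tx":0,"ty":0,"tz":0,"roll":-0.113},{"tx":0,"ty":0,"tz":0,"roll":-0.113},{"tx":0,"ty":0,"tz":0,"roll":-0.113},{"tx":0,"ty":0,"tz":0,"roll":-0.113},{"tx":0,"ty":0,"tz":0,"roll":-0.113},{"tx":0,"ty":0,"tz":0,"roll":0},{"tx":0,"ty":0,"tz":0,"roll":0}]'
cat > w.py <<'E'
from h import *
import sys
def rel(c):
    o=ctrl.get_obs();T=tool(o); d=T[:3,:3].T@(np.array(c)-T[:3,3])*1000
    print("t",o["t"],"tool mm to point",np.round(d,1),"x az",np.degrees(np.arctan2(T[1,0],T[0,0])).round(2),"z",T[:3,2].round(4),"q6",o["q"][5].round(3))
E
python3 - <<'E'
from w import *
rel([.4764,-.0036,.162])
T=tool(ctrl.get_obs())@optics.camera_params("wrist")["tool_from_camera"]
p,d=optics.get_image("wrist"); cv2.imwrite("pics/w1.png",p[:,:,::-1]); np.save("pics/w1.npy",d); np.save("pics/T1.npy",T)
c=np.array([.4764,-.0036]);a=np.radians(147);n=np.array([np.cos(a),np.sin(a)]);m=np.array([-n[1],n[0]])
print([proj("wrist",[*(c+.015*(i*n+j*m)),.188],T).round(1).tolist() for i,j in((1,1),(1,-1),(-1,-1),(-1,1))], proj("wrist",[*(c+.021*n),.162],T))
E
```

```text
t: 1.27
tool_pos: [0.3291, -0.3086, 0.3008]
tool_rot: [-3.102, -0.495, 0.0]
contact_force: [0.1, 0.3, 0.1]
opening: 0.0852
grip_force: 0.0
t: 2.02
tool_pos: [0.4297, -0.0956, 0.3009]
tool_rot: [-3.102, -0.495, 0.001]
contact_force: [0.1, -0.1, -0.9]
opening: 0.0852
grip_force: 0.0
t: 2.68
tool_pos: [0.4294, -0.0969, 0.3009]
tool_rot: [-2.763, -1.495, 0.001]
contact_force: [-0.8, 0.5, 0.1]
opening: 0.0848
grip_force: 0.0
t 2.6833 tool mm to point [103.8 -11.6 138.9] x az 56.83 z [-6.e-04  2.e-04 -1.e+00] q6 0.188
[[279.9, 64.4], [278.3, 15.0], [324.7, 14.9], [324.6, 64.3]] [274.84959948  44.65367599]
```

View pics/w1.png

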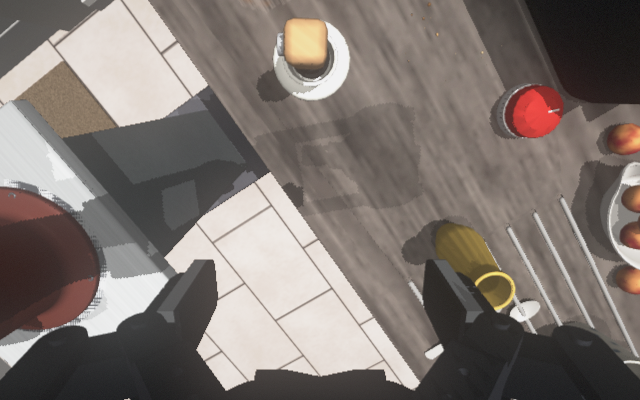

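The wrist view shows the grip top spanning about (284–327, 19–70), with the button on its left at (280,45). That is ~3 mm from the prediction, so I'll move closer and refine.

```bash
python3 -m handwheel '[{"tx":15,"ty":-3,"tz":5,"roll":0},{"tx":20,"ty":-3,"tz":10,"roll":0},{"tx":20,"ty":-3,"tz":10,"roll":0},{"tx":15,"ty":0,"tz":5,"roll":0},{"tx":0,"ty":0,"tz":0,"roll":0},{"tx":0,"ty":0,"tz":0,"roll":0},{"tx":0,"ty":0,"tz":0,"roll":0}]' 85
python3 - <<'E'
from w import *
rel([.4764,-.0036,.162])
T=tool(ctrl.get_obs())@optics.camera_params("wrist")["tool_from_camera"]
p,d=optics.get_image("wrist"); np.save("pics/w2.npy",d); np.save("pics/T2.npy",T)
c=np.array([.4764,-.0036]);a=np.radians(147);n=np.array([np.cos(a),np.sin(a)]);m=np.array([-n[1],n[0]])
pt=[proj("wrist",[*(c+.015*(i*n+j*m)),.188],T) for i,j in((1,1),(1,-1),(-1,-1),(-1,1))]; print(np.round(pt,1).tolist(),proj("wrist",[*(c+.021*n),.162],T))
P=cloud("wrist",d,T); q=P[(P[...,2]>.184)&(P[...,2]<.194)&(np.hypot(P[...,0]-.4764,P[...,1]+.0036)<.04)]
r=cv2.minAreaRect((q[:,:2]*1000).astype(np.float32)); print(len(q),q.mean(0),r)
u,v=np.mean(pt,0).astype(int); s=p[max(v-50,0):v+50,u-65:u+65,::-1]; print(u-65,max(v-50,0))
cv2.imwrite("pics/w2c.png",cv2.resize(s,None,fx=6,fy=6,interpolation=cv2.INTER_CUBIC))
E
```

```text
t: 3.32
tool_pos: [0.4601, -0.0337, 0.2716]
tool_rot: [2.761, 1.497, -0.0]
contact_force: [0.2, 0.6, -0.3]
opening: 0.0851
grip_force: 0.0
t 3.3167 tool mm to point [ 34.2  -2.8 109.6] x az 56.94 z [ 2.e-04 -5.e-04 -1.e+00] q6 0.343
[[292.0, 175.7], [290.9, 129.0], [338.9, 129.0], [338.1, 175.7]] [285.79410011 146.30243477]
1608 [ 0.47817831 -0.00397412  0.18652735] ((477.97283935546875, -4.22846794128418), (27.860944747924805, 27.464513778686523), 52.48191452026367)
249 102
```

View pics/w2c.png

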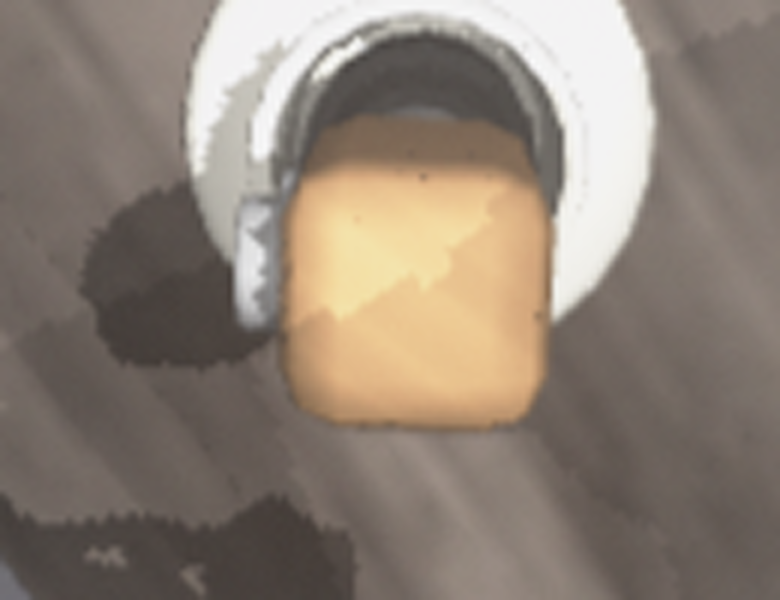

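Grip top spans columns 296–341 and rows 130–173 in the full image. That puts the axis at about (0.478,-0.0045), with the orientation matching the tool within ~1°. I'll centre, descend and squeeze.

```bash
python3 -m handwheel '[{"tx":15,"ty":-1,"tz":0,"roll":0},{"tx":14.5,"ty":0,"tz":0,"roll":0},{"tx":5,"ty":0,"tz":0,"roll":0},{"tx":0,"ty":0,"tz":20,"roll":0},{"tx":0,"ty":0,"tz":20,"roll":0},{"tx":0,"ty":0,"tz":20,"roll":0},{"tx":0,"ty":0,"tz":20,"roll":0},{"tx":0,"ty":0,"tz":20,"roll":0},{"tx":0,"ty":0,"tz":20,"roll":0},{"tx":0,"ty":0,"tz":10,"roll":0},{"tx":0,"ty":0,"tz":0,"roll":0},{"tx":0,"ty":0,"tz":0,"roll":0}]' 85
python3 - <<'E'
from w import *
rel([.4781,-.0045,.162])
E
python3 -m handwheel '[{"tx":0,"ty":0,"tz":0,"roll":0},{"tx":0,"ty":0,"tz":0,"roll":0},{"tx":0,"ty":0,"tz":0,"roll":0},{"tx":0,"ty":0,"tz":0,"roll":0},{"tx":0,"ty":0,"tz":0,"roll":0},{"tx":0,"ty":0,"tz":0,"roll":0},{"tx":0,"ty":0,"tz":0,"roll":0},{"tx":0,"ty":0,"tz":0,"roll":0},{"tx":0,"ty":0,"tz":0,"roll":0},{"tx":0,"ty":0,"tz":0,"roll":0},{"tx":0,"ty":0,"tz":0,"roll":0},{"tx":0,"ty":0,"tz":0,"roll":0}]' 20 30
```

```text
t: 4.37
tool_pos: [0.4781, -0.0043, 0.1416]
tool_rot: [-2.761, -1.498, 0.0]
contact_force: [0.5, -0.3, 0.3]
opening: 0.085
grip_force: 0.0
t 4.3667 tool mm to point [ -0.2   0.1 -20.4] x az 56.96 z [-2.e-04 -1.e-04 -1.e+00] q6 0.412
t: 5.37
tool_pos: [0.4787, -0.004, 0.1425]
tool_rot: [2.76, 1.499, 0.002]
contact_force: [-0.9, -0.0, 5.6]
opening: 0.0299
grip_force: 32.8
```

```bash
python3 -m handwheel '[{"tx":0,"ty":0,"tz":-4,"roll":0},{"tx":0,"ty":0,"tz":-7,"roll":0},{"tx":0,"ty":0,"tz":-7,"roll":0},{"tx":0,"ty":0,"tz":-7,"roll":0},{"tx":0,"ty":0,"tz":-7,"roll":0},{"tx":0,"ty":0,"tz":-7,"roll":0},{"tx":0,"ty":0,"tz":-7,"roll":0},{"tx":0,"ty":0,"tz":-7,"roll":0},{"tx":0,"ty":0,"tz":-7,"roll":0},{"tx":0,"ty":0,"tz":-5,"roll":0},{"tx":0,"ty":0,"tz":0,"roll":0},{"tx":0,"ty":0,"tz":0,"roll":0}]'; python3 -m handwheel '[{"tx":0,"ty":0,"tz":-2,"roll":0},{"tx":0,"ty":0,"tz":-2,"roll":0},{"tx":0,"ty":0,"tz":-1,"roll":0},{"tx":0,"ty":0,"tz":-1,"roll":0},{"tx":0,"ty":0,"tz":-1,"roll":0},{"tx":0,"ty":0,"tz":0,"roll":0},{"tx":0,"ty":0,"tz":0,"roll":0},{"tx":0,"ty":0,"tz":0,"roll":0}]'
```

```text
t: 6.37
tool_pos: [0.4787, -0.004, 0.2074]
tool_rot: [2.76, 1.498, 0.002]
contact_force: [-0.1, 0.1, 1.2]
opening: 0.0299
grip_force: 32.4
t: 7.03
tool_pos: [0.4782, -0.0039, 0.2134]
tool_rot: [2.761, 1.499, 0.0]
contact_force: [1.2, -0.2, -0.8]
opening: 0.0298
grip_force: 32.2
```

```bash
python3 - <<'E'
from h import *
f=[]
for n,(u,v) in (("scene",(348,170)),("side",(308,190))):
    p,d=optics.get_image(n); np.save(f"pics/{n}1.npy",d)
    f.append(cv2.resize(p[v-65:v+65,u-43:u+43,::-1],None,fx=4.4,fy=4.4,interpolation=cv2.INTER_CUBIC))
cv2.imwrite("pics/pull.png",np.hstack(f)); print(ctrl.get_obs()["contact_force"],ctrl.get_obs()["tool_pos"])
E
```

```text
[ 0.90509264  0.10998505 -0.86077459] [ 0.47819376 -0.00390073  0.2134161 ]
```

View pics/pull.png

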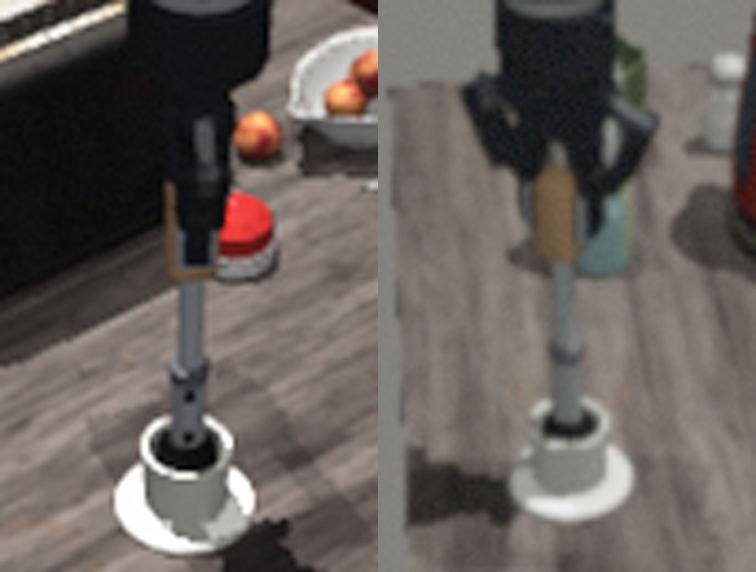

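The pictures show the telescope extended, with the thin inner tube exposed below the grip and the collar still low. The head remains in the cup. I'll go slightly further up to seat it against the end of travel.

```bash
python3 -m handwheel '[{"tx":0,"ty":0,"tz":-1,"roll":0},{"tx":0,"ty":0,"tz":-1,"roll":0},{"tx":0,"ty":0,"tz":-1,"roll":0},{"tx":0,"ty":0,"tz":0,"roll":0},{"tx":0,"ty":0,"tz":0,"roll":0},{"tx":0,"ty":0,"tz":0,"roll":0},{"tx":0,"ty":0,"tz":0,"roll":0},{"tx":0,"ty":0,"tz":0,"roll":0}]'
python3 - <<'E'
from h import *
C=[]
for i in range(6):
    p,d=optics.get_image("side" if i%2 else "scene"); C.append(ctrl.get_obs()["contact_force"][2])
print(np.round(C,1))
E
```

```text
t: 7.8
tool_pos: [0.478, -0.0039, 0.2162]
tool_rot: [-2.761, -1.499, 0.0]
contact_force: [0.2, -0.3, -3.1]
opening: 0.0302
grip_force: 32.0
[-2.8 -3.8 -3.3 -3.4 -2.8 -3. ]
```

```bash
python3 -m handwheel '[{"tx":0,"ty":0,"tz":1,"roll":0},{"tx":0,"ty":0,"tz":1,"roll":0},{"tx":0,"ty":0,"tz":1,"roll":0},{"tx":0,"ty":0,"tz":0,"roll":0},{"tx":0,"ty":0,"tz":0,"roll":0},{"tx":0,"ty":0,"tz":0,"roll":0},{"tx":0,"ty":0,"tz":0,"roll":0},{"tx":0,"ty":0,"tz":0,"roll":0}]'
python3 -m handwheel '[{"tx":0,"ty":0,"tz":0,"roll":0},{"tx":0,"ty":0,"tz":0,"roll":0},{"tx":0,"ty":0,"tz":0,"roll":0},{"tx":0,"ty":0,"tz":0,"roll":0},{"tx":0,"ty":0,"tz":0,"roll":0},{"tx":0,"ty":0,"tz":0,"roll":0},{"tx":0,"ty":0,"tz":0,"roll":0},{"tx":0,"ty":0,"tz":0,"roll":0},{"tx":0,"ty":0,"tz":0,"roll":0},{"tx":0,"ty":0,"tz":0,"roll":0}]' 85 20
python3 - <<'E'
from h import *
o=ctrl.get_obs(); T=tool(o)@optics.camera_params("wrist")["tool_from_camera"]
p,d=optics.get_image("wrist"); np.save("pics/w3.npy",d)
P=cloud("wrist",d,T); q=P[(P[...,2]>.25)&(P[...,2]<.27)&(np.hypot(P[...,0]-.478,P[...,1]+.004)<.035)]
print(len(q),q.mean(0) if len(q) else 0, cv2.minAreaRect((q[:,:2]*1000).astype(np.float32)) if len(q) else 0)
s,d=optics.get_image("scene"); np.save("pics/scene2.npy",d)
cv2.imwrite("pics/rel.png",np.hstack([cv2.resize(p[130:400,190:450,::-1],(385,400)),cv2.resize(s[100:240,281:415,::-1],(383,400),interpolation=cv2.INTER_CUBIC)]))
E
```

```text
t: 8.77
tool_pos: [0.4782, -0.0039, 0.2135]
tool_rot: [2.761, 1.499, 0.0]
contact_force: [-0.8, -0.8, -1.6]
opening: 0.0298
grip_force: 32.2
t: 9.6
tool_pos: [0.4781, -0.0039, 0.2133]
tool_rot: [2.761, 1.499, -0.0]
contact_force: [0.9, 0.3, -0.5]
opening: 0.0845
grip_force: 0.0
6728 [ 0.47931548 -0.00200931  0.25655584] ((477.9112243652344, -4.238504409790039), (29.392635345458984, 30.221120834350586), 56.00767135620117)
```

View pics/rel.png

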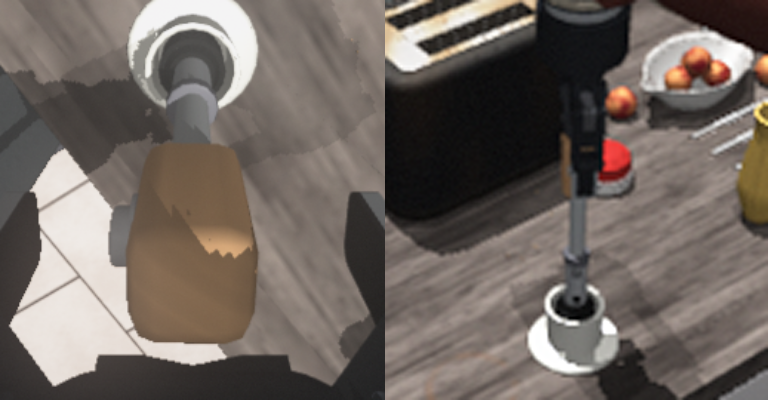

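The left wrist view shows the button sprung out, ~5.5 mm proud at (120,235), with the open fingers clear of the grip. The right view shows the telescope still extended. Next I'll turn 90° to take the plain sides.

```bash
python3 -m handwheel '[{"tx":0,"ty":0,"tz":0,"roll":-0.12},{"tx":0,"ty":0,"tz":0,"roll":-0.12},{"tx":0,"ty":0,"tz":0,"roll":-0.12},{"tx":0,"ty":0,"tz":0,"roll":-0.12},{"tx":0,"ty":0,"tz":0,"roll":-0.12},{"tx":0,"ty":0,"tz":0,"roll":-0.12},{"tx":0,"ty":0,"tz":0,"roll":-0.12},{"tx":0,"ty":0,"tz":0,"roll":-0.12},{"tx":0,"ty":0,"tz":0,"roll":-0.12},{"tx":0,"ty":0,"tz":0,"roll":-0.12},{"tx":0,"ty":0,"tz":0,"roll":-0.12},{"tx":0,"ty":0,"tz":0,"roll":-0.12}]' 85; python3 -m handwheel '[{"tx":0,"ty":0,"tz":0,"roll":-0.12},{"tx":0,"ty":0,"tz":0,"roll":-0.011},{"tx":0,"ty":0,"tz":0,"roll":0},{"tx":0,"ty":0,"tz":0,"roll":0},{"tx":0,"ty":0,"tz":0,"roll":0}]'
python3 - <<'E'
from w import *
rel([.4779,-.0042,.2325])
E
python3 -m handwheel '[{"tx":0,"ty":0,"tz":0,"roll":0},{"tx":0,"ty":0,"tz":0,"roll":0},{"tx":0,"ty":0,"tz":0,"roll":0},{"tx":0,"ty":0,"tz":0,"roll":0},{"tx":0,"ty":0,"tz":0,"roll":0},{"tx":0,"ty":0,"tz":0,"roll":0},{"tx":0,"ty":0,"tz":0,"roll":0},{"tx":0,"ty":0,"tz":0,"roll":0},{"tx":0,"ty":0,"tz":0,"roll":0},{"tx":0,"ty":0,"tz":0,"roll":0},{"tx":0,"ty":0,"tz":0,"roll":0},{"tx":0,"ty":0,"tz":0,"roll":0}]' 20 40
```

```text
t: 10.7
tool_pos: [0.4781, -0.0039, 0.2133]
tool_rot: [-1.079, -2.951, 0.0]
contact_force: [0.0, -0.3, -0.2]
opening: 0.0853
grip_force: 0.0
t: 11.12
tool_pos: [0.4781, -0.0039, 0.2133]
tool_rot: [0.895, 3.012, 0.0]
contact_force: [0.1, 0.7, 0.3]
opening: 0.0851
grip_force: 0.0
t 11.1167 tool mm to point [  0.   -0.4 -19.2] x az 146.91 z [ 0.  0. -1.] q6 -1.157
t: 12.12
tool_pos: [0.4781, -0.004, 0.2133]
tool_rot: [0.892, 3.012, -0.0]
contact_force: [-0.4, -0.2, 0.5]
opening: 0.0298
grip_force: 45.4
```

```bash
python3 -m handwheel '[{"tx":0,"ty":0,"tz":-3,"roll":0},{"tx":0,"ty":0,"tz":-6,"roll":0},{"tx":0,"ty":0,"tz":-9,"roll":0},{"tx":0,"ty":0,"tz":-10,"roll":0},{"tx":0,"ty":0,"tz":-10,"roll":0},{"tx":0,"ty":0,"tz":-10,"roll":0},{"tx":0,"ty":0,"tz":-10,"roll":0},{"tx":0,"ty":0,"tz":-10,"roll":0},{"tx":0,"ty":0,"tz":-10,"roll":0},{"tx":0,"ty":0,"tz":-10,"roll":0},{"tx":0,"ty":0,"tz":-10,"roll":0},{"tx":0,"ty":0,"tz":-10,"roll":0}]'; python3 -m handwheel '[{"tx":0,"ty":0,"tz":-10,"roll":0},{"tx":0,"ty":0,"tz":-10,"roll":0},{"tx":0,"ty":0,"tz":-8,"roll":0},{"tx":0,"ty":0,"tz":-4,"roll":0},{"tx":0,"ty":0,"tz":0,"roll":0},{"tx":0,"ty":0,"tz":0,"roll":0},{"tx":0,"ty":0,"tz":0,"roll":0},{"tx":0,"ty":0,"tz":0,"roll":0},{"tx":0,"ty":0,"tz":0,"roll":0},{"tx":0,"ty":0,"tz":0,"roll":0},{"tx":0,"ty":0,"tz":0,"roll":0},{"tx":0,"ty":0,"tz":0,"roll":0}]'
python3 - <<'E'
from h import *
f=[]
for n,(u,v) in (("scene",(348,150)),("side",(308,170))):
    p,d=optics.get_image(n)
    f.append(cv2.resize(p[v-100:v+100,u-130:u+130,::-1],None,fx=1.53,fy=2,interpolation=cv2.INTER_CUBIC) if 0 else cv2.resize(p[v-100:v+90,u-70:u+70,::-1],None,fx=2.8,fy=2.8,interpolation=cv2.INTER_CUBIC))
cv2.imwrite("pics/lift.png",np.hstack(f))
E
```

```text
t: 13.12
tool_pos: [0.4781, -0.0039, 0.3223]
tool_rot: [0.892, 3.012, -0.0]
contact_force: [-1.0, 0.0, -3.9]
opening: 0.0298
grip_force: 45.0
t: 14.12
tool_pos: [0.4781, -0.0039, 0.3532]
tool_rot: [-0.892, -3.012, 0.0]
contact_force: [-0.2, 0.3, -3.5]
opening: 0.0291
grip_force: 45.0
```

View pics/lift.png

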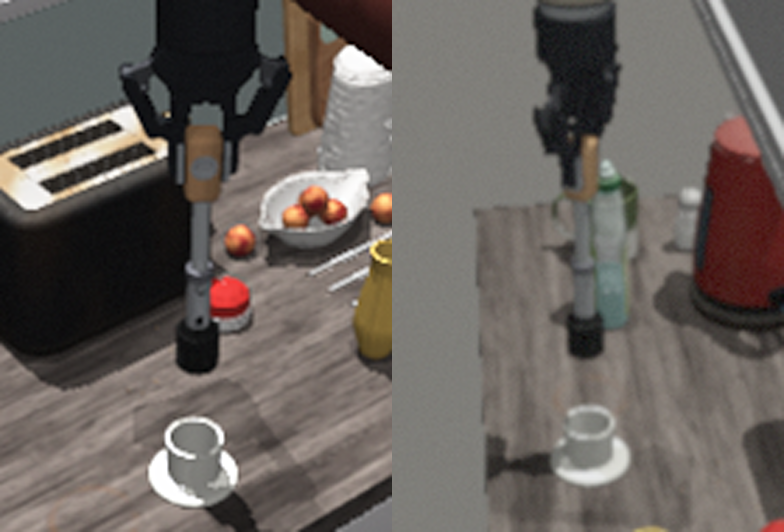

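The brush hangs upright and fully extended. The button is out at (203,165), the fingers are on the plain sides, and the head is well above the rim. The bystanders haven't moved, so I'll hand it in.

```bash
python3 -c "
from station import ctrl
print(ctrl.finish_job())"
```

```text
the job is handed in; nothing more can be done
None
```

I pulled the brush out to its last stop and let the button spring out there. The job is handed in with the brush held by its plain sides, upright and still, about 95 mm above the holder's rim; the arm never went near the vase, soap bottle or mug.

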